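# Clamp a power-supply board in the soldering frame's locking slide

### The arm

A 6-joint arm with a two-finger parallel gripper is mounted at the origin on the work surface. World frame = base frame: x ahead of the robot, y to its left, z up, the work surface at z = 0. Lengths are in m, angles in degrees, forces in N, time in s.
With the tool pointing down it reaches from about 0.3 to 0.75 m from the base axis. Payload 8.5 kg.
Tool frame: the origin (TCP) lies on the centre line of the jaws, within the pads' length; the fingertips stand 17 mm ahead of it and the grasp point (between the pads) lies 2 mm behind it; z points along the fingers, y is the direction in which the jaws open and shut (so a half turn about z gives the same grasp; the last joint's range is limited). The gripper opens to 85 mm and grips with 20 to 120 N. Pads are 22 mm wide; open, the fingers measure 114 mm over their backs; the gripper's body (76 mm by 85 mm) begins 54 mm behind the grasp point. The pads swing forward as they close: fully open they stand 13 mm farther back than shut.
Start: joints at [-85.331, 21.807, 74.336, -0, 83.858, -12.336], TCP at [0.161, -0.526, 0.248] pointing down, gripper open.
Joint ranges: [-178.18, 178.18], [-50.72, 133.34], [12.68, 142.11], [-81.47, 261.47], [9.98, 163.14], [-165.26, 165.26]. Speed limits (degrees/s): [136.94, 136.94, 180, 180, 180, 180].

### API

Orientations are given as a 3x3 rotation matrix whose columns are the frame's x, y, z axes.
In Python, from rig import env, imaging, close_job gives the robot as it stands.
- The arm moves only by the tool step_arm, never from a script. Its argument "steps" is one flat list of numbers, 7 for each row, row after row: the opening, from 0 (shut) to 1 (fully open), then the shift along the tool's x, y, z as a fraction of full scale, then the turn, a rotation vector about the tool's x, y, z as a fraction of full scale. A call has 1 to 10 rows; each row is the pose to reach, as a shift and turn from the pose commanded when the call began, along the tool's axes at that moment; what a row does not reach only later rows make up. Full scale, the value 1, is 0.3 m for a shift and 45 degrees for a turn. A row lasts 1/10 s, in which the tool goes at most 50 mm and 8.59 degrees, less where a joint would pass 70% of its speed; a pose out of reach is approached as far as the arm can. A call with a number of a shift or a turn outside -1 to 1 is refused whole. A call with a gripper value outside its range is refused whole. The fingers move at their own pace and stop on an object; "grip_force" is the grip in N (left out, the last holds). Time passes only in rows, so rows that repeat a pose let the fingers close. It gives the time, the measured TCP pose, the force and the opening at its end, in the units of the state.
- env.observe(): the state, without advancing time (a new reading comes with each control period).
- imaging.get_image(name): name is "scene" or "top" or "wrist"; returns (picture, depth): 400x640x3 uint8, blue, green, red; 400x640 float32, m along the optical axis (not along the pixel's ray), 0 where there is no reading.
- imaging.get_calibration(name): a dict with "camera_matrix" (3x3 intrinsics, pixels), "world_from_camera" (4x4, takes a point from camera to world coordinates). Camera axes: x right, y down, z forward; pixel columns grow to the right and rows downward; lengths in m; the calibration is good to about 2 mm. A picture is of the moment at which its call begins: read the wrist's pose just before it. get_calibration takes no time and is no camera call; for the wrist camera it gives the pose at the moment of the call.
- close_job(): hands the job in, once; it reports no verdict.
Trained networks look in the newest picture that a camera, given by its name, has taken for a name from the list of things; names that differ only in an ending like _2 or _b are one class to them, and where a whole thing is asked for, a point or a joint stands for the part that bears it (a point fixed in the world has none). Each returns a list of dicts, best first, with "score" (0 to 1); they miss things now and then, are a little off and sometimes report something else, mostly with a low value. They report only what shows in the picture. A call takes as long as a camera call. They do not tell look-alikes from the thing itself.
- imaging.spot_in(camera, target): "pixel" ([column, row] in pixels, amid what is visible of it).
- imaging.regions_of(camera, target): "mask" (400x640 bool, what is visible of it) and "pixel" ([column, row] in pixels, amid what is visible of it).
- imaging.pinpoint(camera, target): "pixel" ([column, row] in pixels: a listed point, or the origin of a listed thing).
The state is a dict: "time_s": time; "q": joint angles; "qvel": joint speeds; "joint_efforts": joint torques, N m; "position": TCP position; "tool_rot": TCP orientation; "ft_force": force on the tool from outside, world axes, zero at the start; "wrist_torque": the same for the moment, N m; "grip_width": finger opening in m.
Only numpy, scipy, OpenCV 4.12 (cv2) and the standard library are available. Lean on these libraries where they do the work, as an engineer would, in place of code of your own. Each camera call takes 0.05 s, during which the arm holds its last target.

### The job

Clamp the circuit board in the soldering frame: hold the red lock tab of the sliding jaw pressed down, slide the jaw along until it has pushed the board up against the sprung jaw and the sprung jaw has given about half of its travel, then let the tab up there so that the jaw locks and the board stays nipped. Do not crush the board by running the sprung jaw hard against its end, and leave the other things on the bench where they are.

Things in the scene. Friction and masses are not known exactly. Their poses are not given: they have to be found in the camera images.
- holder: Soldering frame, bolted down: grey base 145 (x) by 390 (y) by 8 mm, blue end blocks (top 60 mm), two steel rails along y, 16 mm wide, centred at x -42 and +42 mm, tops at z 50 mm, a toothed rack beside the front one. Origin on the bench, midway between rails and ends; +y from the sliding to the sprung jaw, z up. Yaw up to 0.25 either way. The sprung jaw: see far_end.
- tab (a joint): Angle of the red lock tab, rad: about 0 (-0.03 to 0.02) = up, jaw locked; from about 0.12 = pawl clear of the teeth, jaw free; 0.20 = fully down at its stop (pad's middle about 8 mm lower). It springs back: at the middle of the pad about 7 N start it and 9 N hold it fully down; at the stop the force rises steeply.
- tab_pad (a point): Middle of the top of the red lock tab's pad, 50 mm along the rails (y) by 34 mm (x), 62 mm above the bench when up. Press it straight down from above. It sticks out of the blue carriage at holder x = -118 mm, 36 mm behind (-y of) the jaw face, at the bottom of a thumb well (see well_cheek).
- board: The power-supply board: green circuit board with yellow transformer, blue capacitors and black cooler on a metal carrier plate 96 mm (x) by 100 mm (y) and 5 mm thick, 25 mm high in all, about 0.26 kg. It lies loose and a little askew across the two rails between the jaws. Origin at the middle of the plate's underside, axes along the plate's edges (y along the rails when square).
- solder_reel: Bystander: reel of solder wire, 60 mm across, 42 mm high, standing on its flange; origin under its middle.
- flux_bottle: Bystander: amber flux bottle, 42 mm across, 88 mm high; origin under its middle.
- tip_cleaner: Bystander: round dark tin with brass wool for cleaning soldering tips, 66 mm across, 38 mm high; origin under its middle.
- well_cheek (a point): Front cheek of the thumb well: inner face 30 mm ahead (+y) of the pad's middle, top edge 80 mm above the bench, 18 mm above the pad. A like cheek stands 30 mm behind the pad's middle. The well is open above and on -x; on +x a wall as high is 23 mm from the pad's middle. By rubbing, a fingertip on the pad drives the jaw with some 5 N; then it slips on to this cheek, which takes the push.
- slider: The sliding jaw on its blue carriage. Origin at the middle of the jaw's black face, at rail-top height; axes as the holder's; face 110 by 18 mm; carriage 72 mm long, behind (-y of) it. Holder y of the face: -100 mm fully open, +50 at most. Tab up: locked by a pawl in the rack (4 mm pitch). Tab down: slides with about 1 N of drag. Let up, it clicks into a tooth, 2 mm off or, under load, up to 4 mm back.
- far_end (a point): Middle of the +y end block's top; holder y +185 mm. Before it a blue stand with two black knobs carries the sprung jaw: an aluminium bar on two spring plungers, face 110 by 18 mm. Its stand is set by hand, so at rest the face may lie anywhere from holder y +95 to +117 mm and is not measured: find it by feel. It gives 10 mm in +y: 2 N to start, then 1.5 N per mm (9.5 N halfway, 17 N at its stop).
Things that resemble listed ones, but are neither listed nor needed, are in the scene too. There is more than one size of the board; the one meant has the size given above.

How it is judged (in metres and radians):
On the way, in this order (a step that is already met when the one before it is completed fails the run):
1. the jaw has been slid some way with the tab still held down (value of joint tab above 0.1 rad and distance of slider from where it was at the start of the episode above 0.012 m), for 0.1 s.
2. with the tab still held down, the sliding jaw presses the board against the sprung jaw (value of joint tab above 0.1 rad and contact force between board and slider above 4 N), for 0.2 s.
At the end, for the whole second after the job is handed in: The board lies flat and square on the rails (within 2 degrees, 15 mm of centre), nipped between the jaws: the sliding jaw presses it with 4 to 15.5 N (sprung jaw pushed back about 1.3 to 9 mm of its 10 mm); the tab is up, the sliding jaw is locked and at rest (contact force between board and slider between 4 and 15.5 N and value of joint tab below 0.04 rad and angle between the y axis of board and the y axis of holder, either way round below 0.035 rad and x of board in the frame of holder between -0.015 and 0.015 m and z of board in the frame of holder between 0.046 and 0.054 m and angle between board's own z axis and vertical below 0.04 rad and linear speed of board below 0.01 m/s and linear speed of slider below 0.003 m/s); the robot touches nothing.
It fails at once if the board is crushed: pressed with over 24 N, the sprung jaw driven hard onto its end (contact force between board and slider above 24 N).
It fails at once if a bystander is moved (distance of any of solder_reel, flux_bottle, tip_cleaner from where it was at the start of the episode above 0.03 m).
It also fails if it takes over 45 s, if anything falls off the work surface, if the arm or the gripper's body presses on something with over 40 N, if the wrist force passes 120 N, or if a joint passes its speed limit or range.

## Working session

There is one attempt and no reset: what is moved stays moved. The work goes in short steps, Python scripts to look and compute and a tool call to move; the robot and the scene stay as the last step left them, time stands still between calls to the robot, and variables do not carry over. Pictures are saved under pics/ and viewed, and the job is handed in when it is done.

Besides the shell and the picture viewer there is one more tool, called after "Emit:" as name(argument=value, ...), one argument or row to a line, values as JSON. step_arm: Moves the arm, as the interface text tells. Shift numbers are shares of 0.3 m and turn numbers shares of 45 degrees, none past 1 either way. Its arguments: {"type":"object","properties":{"steps":{"type":"array","items":{"type":"number"}},"grip_force":{"type":"number"}},"required":["steps"]}

```bash
ls; mkdir -p pics
cat > h.py <<'E'
import numpy as np, cv2
from rig import env, imaging, close_job
def snap(n,f):
    im,d=imaging.get_image(n); cv2.imwrite('pics/'+f,im); np.save('pics/'+f+'.npy',d); return im,d
def ray(n,px,z=None,depth=None,c=None):
    c=c or imaging.get_calibration(n); K=np.array(c['camera_matrix']);T=np.array(c['world_from_camera'])
    r=np.linalg.inv(K)@np.array([px[0],px[1],1.0])
    if depth is not None: return (T@np.append(r*depth,1))[:3]
    d=T[:3,:3]@r; o=T[:3,3]; return o+d*(z-o[2])/d[2]
E
python3 - <<'E'
from h import *
o=env.observe(); print(o)
for n in ['scene','top']:
    im,d=snap(n,n+'0.png')
    for t in ['holder','tab_pad','board','well_cheek','slider','far_end','solder_reel','flux_bottle','tip_cleaner']:
        r=imaging.pinpoint(n,t)
        for x in r[:3]:
            p=x['pixel'];u,v=int(p[0]),int(p[1]);
            dd=d[min(max(v,0),399),min(max(u,0),639)]
            print(n,t,round(x['score'],2),np.round(p,1),np.round(ray(n,p,depth=dd),3))
E
```

```text
pics
{'time_s': 0.0, 'q': array([-8.53299510e+01,  2.18413542e+01,  7.43864732e+01, -3.81768319e-04,
        8.38579425e+01, -1.23349799e+01]), 'qvel': array([-0.03332077, -0.05333097,  0.01838779, -0.05068734, -0.02840337,
        0.06400225]), 'joint_efforts': array([ 8.28931752e-05, -4.48464847e+01, -2.31276852e+01, -2.26916304e-04,
        4.82407340e-03,  1.65122930e-05]), 'position': array([ 0.16083096, -0.5256683 ,  0.24769823]), 'tool_rot': array([[ 9.56278901e-01,  2.92456232e-01, -1.28482168e-04],
       [ 2.92456092e-01, -9.56277789e-01,  1.49145743e-03],
       [ 3.13321377e-04, -1.46382467e-03, -9.99998880e-01]]), 'ft_force': array([-0.25057851, -0.05091912, -0.12600126]), 'wrist_torque': array([ 0.03554048,  0.02002735, -0.00842273]), 'grip_width': 0.08547411031556505}
scene holder 0.89 [311.8 228.4] [ 0.639 -0.021  0.049]
scene tab_pad 0.54 [273.6 167.6] [ 0.441 -0.104  0.06 ]
scene board 0.84 [323.4 210.7] [0.593 0.007 0.055]
scene board 0.64 [320.8 314.2] [ 0.829 -0.013  0.006]
scene board 0.62 [355.7 162. ] [0.367 0.105 0.004]
scene well_cheek 0.77 [279.1 161.7] [ 0
[... 358 characters left out ...]
29]
top holder 0.82 [331.6 211.5] [ 0.576 -0.025  0.056]
top holder 0.33 [351.5 254.4] [ 0.449 -0.079  0.077]
top tab_pad 0.54 [361.9 259.8] [ 0.433 -0.11   0.06 ]
top board 0.65 [321.5 211.6] [0.576 0.004 0.059]
top board 0.65 [325.3 137.6] [ 0.816 -0.011  0.012]
top board 0.64 [290.5 283.3] [0.368 0.103 0.001]
top well_cheek 0.6 [352.3 251.4] [ 0.459 -0.084  0.037]
top well_cheek 0.44 [330.1 210. ] [ 0.581 -0.021  0.056]
top slider 0.58 [356.6 217.2] [ 0.563 -0.102  0.01 ]
top far_end 0.77 [271.3 195.5] [0.628 0.153 0.054]
top solder_reel 0.5 [324.4 207.3] [ 0.59  -0.004  0.054]
top flux_bottle 0.51 [209.5 183.8] [0.668 0.337 0.056]
top tip_cleaner 0.95 [433.8 195.2] [ 0.622 -0.335  0.032]
```

View pics/scene0.png

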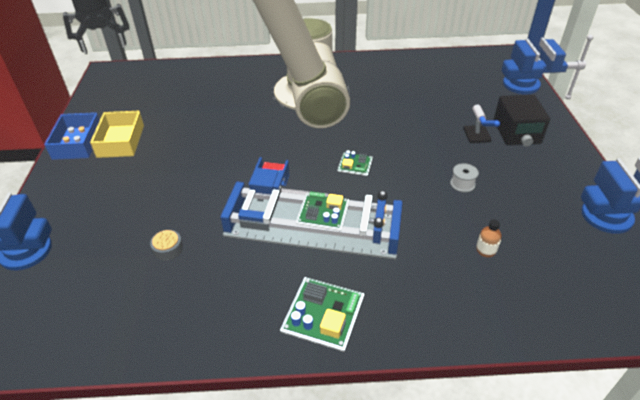

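View pics/top0.png

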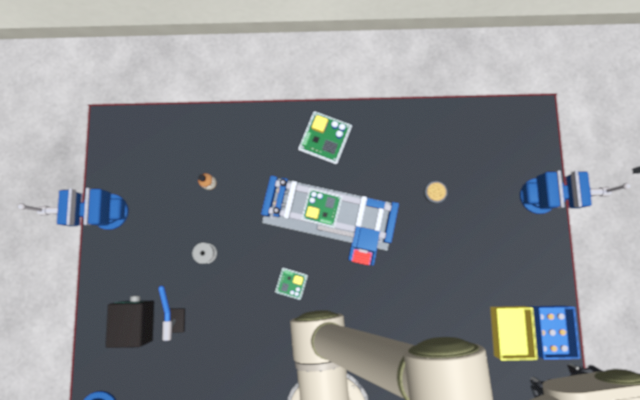

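Run:
```python
import cv2
a=cv2.imread('pics/top0.png')[150:300,230:400]; cv2.imwrite('pics/topc.png',cv2.resize(a,None,fx=4,fy=4,interpolation=cv2.INTER_CUBIC)[:600,:])
a=cv2.imread('pics/scene0.png')[130:280,230:430]; cv2.imwrite('pics/scc.png',cv2.resize(a,None,fx=4,fy=4,interpolation=cv2.INTER_CUBIC))
```

```text
(no output)
```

View pics/topc.png

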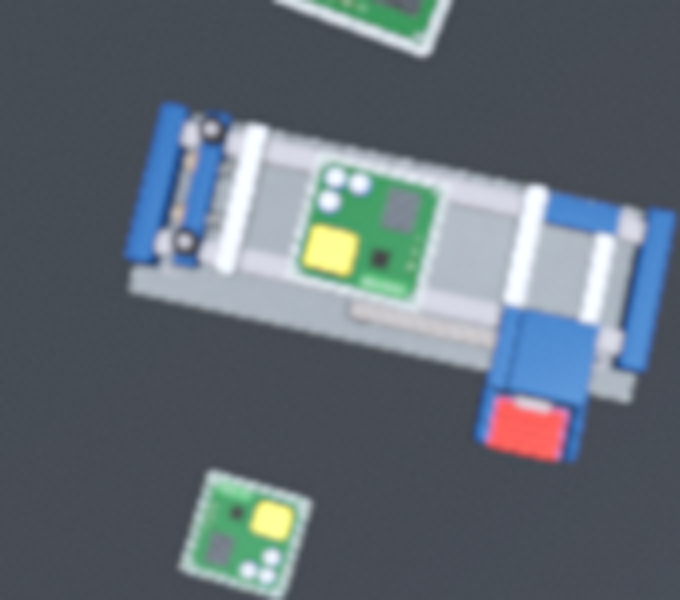

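View pics/scc.png

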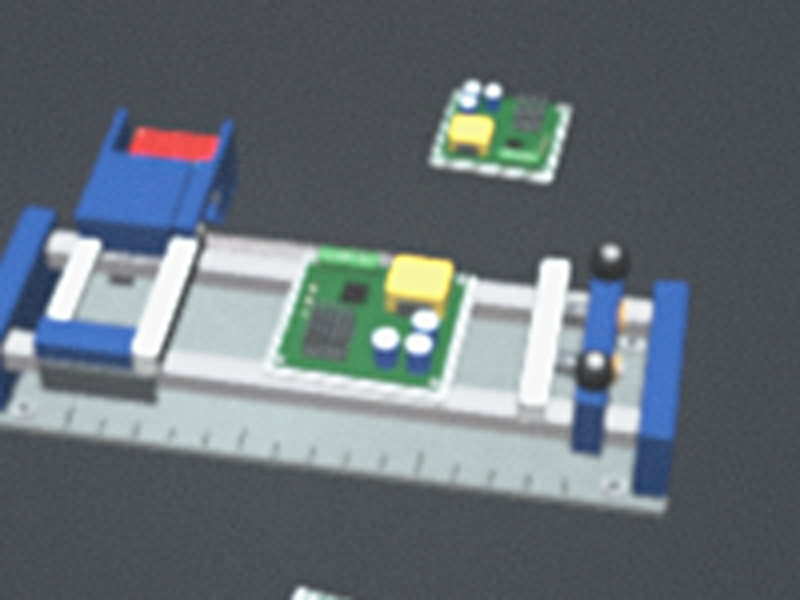

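Board candidates are the large one at top (325,138), the small one at top (290,283), and the one lying on the rails at top (321,211). The one on the rails is ours. The red pad in its well is at top (362,258), scene (273,167). Next I get the holder yaw and refine.

Run:
```python
from h import *
d=np.load('pics/top0.png.npy'); im=cv2.imread('pics/top0.png')
c=imaging.get_calibration('top');K=np.array(c['camera_matrix']);T=np.array(c['world_from_camera'])
v,u=np.mgrid[0:400,0:640]
P=np.stack([(u-K[0,2])/K[0,0]*d,(v-K[1,2])/K[1,1]*d,d,np.ones_like(d)],-1)@T.T
P=P[...,:3]; roi=(u>250)&(u<405)&(v>165)&(v<270)&(d>0)
blue=(im[...,0].astype(int)-im[...,2]>60)&roi
red=(im[...,2].astype(int)-im[...,0]>90)&roi&(v>240)
print('red',P[red].mean(0),np.median(P[red][:,2]),ray('top',[u[red].mean(),v[red].mean()],z=.062))
# end block at +y: blue, y>0.12
for n,m in [('far',blue&(u<285)),('near',blue&(u>380))]:
    q=P[m&(P[...,2]>.052)]; r=cv2.minAreaRect(q[:,:2].astype(np.float32)); print(n,len(q),r,np.median(q[:,2]))
q=P[roi&(P[...,2]>.003)&(P[...,2]<.1)&(v<258)]
hi=P[roi&(P[...,2]>.045)&(P[...,2]<.1)&(P[...,0]>.5)]
r=cv2.minAreaRect(hi[:,:2].astype(np.float32)); print('hi',r)
# base light grey
low=roi&(P[...,2]>.004)&(P[...,2]<.015)&(im.min(2)>110)
r=cv2.minAreaRect(P[low][:,:2].astype(np.float32)); print('low',r)
# scene base colour
```

```text
red [ 0.44026073 -0.10808901  0.05843614] 0.06278292862470813 [ 0.4402707  -0.10781196  0.062     ]
far 428 ((0.625106155872345, 0.1443517953157425), (0.05538196116685867, 0.1193288266658783), 75.78097534179688) 0.06088836295457989
near 297 ((0.5425334572792053, -0.18992218375205994), (0.04926608130335808, 0.11847110837697983), 84.61748504638672) 0.05960056867660457
hi ((0.5825711488723755, -0.017476007342338562), (0.3902679681777954, 0.12542439997196198), 76.27392578125)
low ((0.5184623003005981, -0.0026918649673461914), (0.3881531059741974, 0.27085080742836), 76.19412231445312)
```

```bash
cat >> h.py <<'E'
YAW=np.deg2rad(-13.73); C=np.array([.5826,-.0175])
HX=np.array([np.cos(YAW),np.sin(YAW)]);HY=np.array([-HX[1],HX[0]])
def H2W(x,y): return C+x*HX+y*HY
def W2H(p): d=np.asarray(p)[:2]-C; return np.array([d@HX,d@HY])
def plan(pos,rot):
    from scipy.spatial.transform import Rotation as R
    o=env.observe(); Rt=np.array(o['tool_rot']); s=Rt.T@(np.array(pos)-o['position'])/.3
    r=R.from_matrix(Rt.T@rot).as_rotvec(degrees=True)/45
    print('shift',s.round(3),'turn',r.round(3))
RT=np.array([[HY[0],HX[0],0],[HY[1],HX[1],0],[0,0,-1.]])
E
python3 - <<'E'
from h import *
print(H2W(-.118,-.122)); plan([.44,-.108,.22],RT)
E
```

```text
[ 0.43901554 -0.10800692]
shift [ 1.297 -1.06   0.094] turn [-0.     0.    -1.317]
```

Emit:
step_arm(
  steps=[0, 0.12, -0.1, 0, 0, 0, -0.15, 0, 0.24, -0.2, 0, 0, 0, -0.3, 0, 0.36, -0.29, 0, 0, 0, -0.45, 0, 0.48, -0.39, 0, 0, 0, -0.6, 0, 0.6, -0.49, 0, 0, 0, -0.75, 0, 0.7, -0.57, 0, 0, 0, -0.85, 0, 0.8, -0.65, 0.05, 0, 0, -0.95, 0, 0.9, -0.74, 0.05, 0, 0, -1, 0, 1, -0.82, 0.05, 0, 0, -1, 0, 1, -0.82, 0.05, 0, 0, -1],
  grip_force=60,
)

```text
time_s: 2.0
position: [0.3771, -0.1998, 0.2335]
tool_rot: [[0.465, 0.885, 0.001], [0.885, -0.465, 0.001], [0.001, 0.0, -1.0]]
ft_force: [-0.6, -0.2, 0.3]
grip_width: 0.0002
```

Run:
```python
from h import *
print(env.observe()['position']);plan([.44,-.108,.22],RT)
```

```text
[ 0.37714495 -0.19982738  0.23347983]
shift [0.368 0.043 0.045] turn [ 0.    -0.001 -0.311]
```

Emit:
step_arm(
  steps=[0, 0.12, 0.01, 0.02, 0, 0, -0.1, 0, 0.25, 0.03, 0.04, 0, 0, -0.2, 0, 0.37, 0.043, 0.045, 0, 0, -0.31, 0, 0.37, 0.043, 0.045, 0, 0, -0.31, 0, 0.37, 0.043, 0.045, 0, 0, -0.31],
)

```text
time_s: 2.5
position: [0.4393, -0.1111, 0.2198]
tool_rot: [[0.242, 0.97, -0.0], [0.97, -0.242, -0.0], [-0.0, -0.0, -1.0]]
ft_force: [0.6, 0.5, 0.2]
grip_width: 0.0003
```

Run:
```python
from h import *
o=env.observe();print(o['position'],o['ft_force'])
im,d=snap('wrist','w1.png'); c=imaging.get_calibration('wrist')
print(np.array(c['world_from_camera']).round(3))
for t in ['tab_pad','well_cheek','slider','far_end','board']:
    for x in imaging.pinpoint('wrist',t)[:2]:
        p=x['pixel'];dd=d[int(p[1]),int(p[0])];w=ray('wrist',p,depth=dd)
        print(t,round(x['score'],2),np.round(p,1),w.round(4),W2H(w).round(4))
```

```text
[ 0.4393076  -0.11110402  0.21975192] [0.5744595  0.48790925 0.16862487]
[[ 0.97  -0.233 -0.067  0.456]
 [-0.243 -0.932 -0.269 -0.043]
 [ 0.     0.277 -0.961  0.347]
 [ 0.     0.     0.     1.   ]]
tab_pad 0.94 [322.3 190. ] [ 0.4428 -0.1101  0.0638] [-0.1138 -0.1232]
well_cheek 0.6 [323.6 157.7] [ 0.4517 -0.0783  0.0812] [-0.1128 -0.0901]
slider 0.59 [443.3 147.9] [ 0.5638 -0.1005  0.0548] [ 0.0014 -0.0851]
slider 0.52 [457.4  23.9] [0.5881 0.0006 0.058 ] [0.001  0.0189]
board 0.76 [460.4  23.4] [5.897e-01 3.000e-04 6.010e-02] [0.0027 0.019 ]
```

View pics/w1.png

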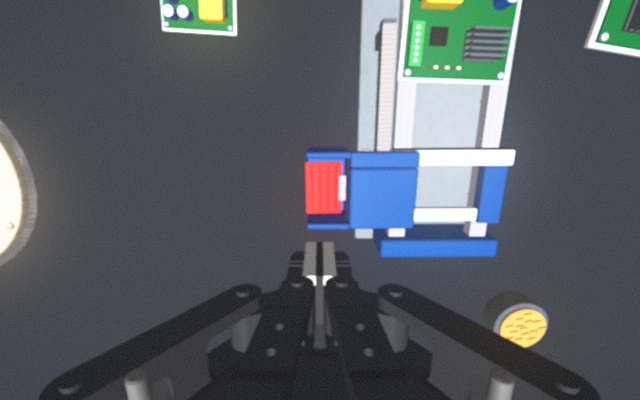

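Wrist view: red pad at (323,188), front cheek near (327,156), rear cheek near (327,226), fingertips centred at (320,265). The measured points match the stated sizes. I'm descending with a bias towards the front cheek.

Run:
```python
from h import *
im=cv2.imread('pics/w1.png');d=np.load('pics/w1.png.npy')
m=(im[...,2].astype(int)-im[...,0]>90); m[:150]=0;m[240:]=0;m[:,:290]=0;m[:,350:]=0
v,u=np.nonzero(m);print(u.min(),u.max(),v.min(),v.max(),np.median(d[m]))
w=ray('wrist',[(u.min()+u.max())/2,(v.min()+v.max())/2],z=.062);print(w,W2H(w))
t=np.array([.441,-.109])+.012*HY-.002*HX;print(t); plan([*t,.086],RT)
```

```text
305 341 162 213 0.2894792
[ 0.44399608 -0.10816326  0.062     ] [-0.11312467 -0.12096976]
[ 0.44190531 -0.09686821]
shift [ 0.051 -0.003  0.446] turn [ 0.     0.    -0.009]
```

Emit:
step_arm(
  steps=[0, 0.02, 0, 0.1, 0, 0, -0.01, 0, 0.05, 0, 0.2, 0, 0, -0.01, 0, 0.05, 0, 0.3, 0, 0, -0.01, 0, 0.05, 0, 0.36, 0, 0, -0.01, 0, 0.05, 0, 0.4, 0, 0, -0.01, 0, 0.05, 0, 0.43, 0, 0, -0.01, 0, 0.05, 0, 0.45, 0, 0, -0.01, 0, 0.05, 0, 0.45, 0, 0, -0.01, 0, 0.05, 0, 0.45, 0, 0, -0.01],
)

```text
time_s: 3.7
position: [0.4431, -0.0966, 0.0852]
tool_rot: [[0.235, 0.972, 0.001], [0.972, -0.235, -0.0], [-0.0, 0.001, -1.0]]
ft_force: [-0.2, -0.3, 1.1]
grip_width: 0.0002
```

Run:
```python
from h import *
o=env.observe();print(o['position'],o['ft_force'],W2H(o['position']))
snap('wrist','w2.png');snap('scene','s2.png')
a=cv2.imread('pics/s2.png')[120:260,220:420]; cv2.imwrite('pics/s2c.png',cv2.resize(a,None,fx=4,fy=4,interpolation=cv2.INTER_CUBIC))
```

```text
[ 0.44313731 -0.09664072  0.08521543] [-0.24356381 -0.2822081   1.11264161] [-0.11669374 -0.1099803 ]
```

View pics/w2.png

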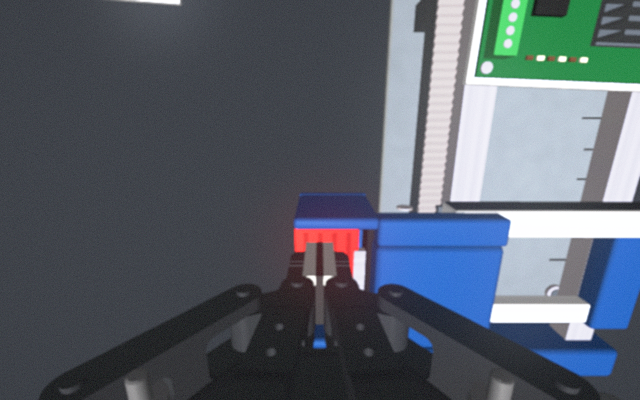

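View pics/s2c.png

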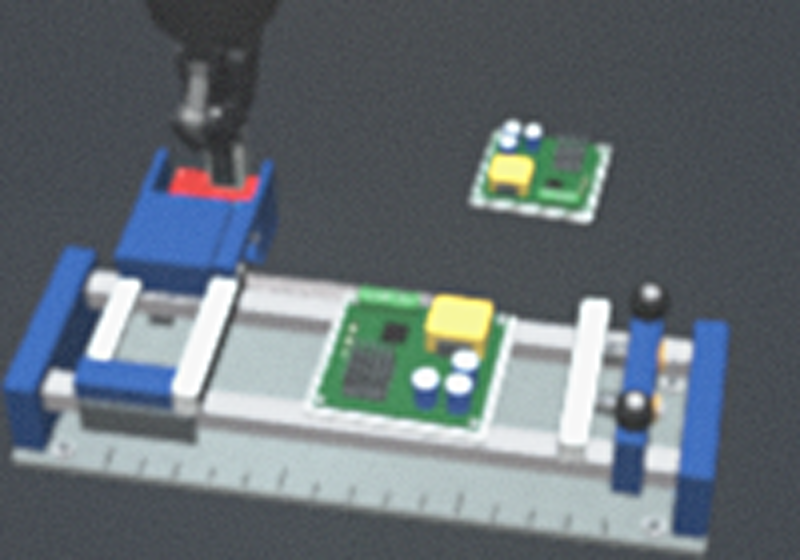

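The fingertip stands over the front half of the pad, inside the well, at wrist (320,258). Pressing down now.

Emit:
step_arm(
  steps=[0, 0, 0, 0.01, 0, 0, 0, 0, 0, 0, 0.02, 0, 0, 0, 0, 0, 0, 0.03, 0, 0, 0, 0, 0, 0, 0.03, 0, 0, 0],
)

```text
time_s: 4.2
position: [0.4434, -0.0966, 0.076]
tool_rot: [[0.235, 0.972, 0.001], [0.972, -0.235, -0.001], [-0.0, 0.001, -1.0]]
ft_force: [-0.5, 0.7, 8.6]
grip_width: -0.0
```

Emit:
step_arm(
  steps=[0, 0, 0, 0.005, 0, 0, 0, 0, 0, 0, 0.01, 0, 0, 0, 0, 0, 0, 0.01, 0, 0, 0],
)

```text
time_s: 4.5
position: [0.4437, -0.0967, 0.0734]
tool_rot: [[0.235, 0.972, 0.002], [0.972, -0.235, -0.001], [-0.0, 0.002, -1.0]]
ft_force: [0.4, 0.3, 8.9]
grip_width: -0.0001
```

Emit:
step_arm(
  steps=[0, 0, 0, 0.003, 0, 0, 0, 0, 0, 0, 0.006, 0, 0, 0, 0, 0, 0, 0.006, 0, 0, 0],
)

```text
time_s: 4.8
position: [0.444, -0.0968, 0.0718]
tool_rot: [[0.235, 0.972, 0.003], [0.972, -0.235, -0.001], [-0.0, 0.003, -1.0]]
ft_force: [1.6, 0.1, 10.4]
grip_width: -0.0
```

Emit:
step_arm(
  steps=[0, 0.01, 0, 0, 0, 0, 0, 0, 0.02, 0, 0, 0, 0, 0, 0, 0.035, 0, 0, 0, 0, 0, 0, 0.05, 0, 0, 0, 0, 0, 0, 0.065, 0, 0, 0, 0, 0, 0, 0.08, 0, 0, 0, 0, 0, 0, 0.09, 0, 0, 0, 0, 0, 0, 0.1, 0, 0, 0, 0, 0, 0, 0.1, 0, 0, 0, 0, 0],
)

```text
time_s: 5.7
position: [0.4511, -0.0675, 0.0719]
tool_rot: [[0.235, 0.972, 0.003], [0.972, -0.235, -0.001], [-0.0, 0.004, -1.0]]
ft_force: [0.6, 0.6, 9.2]
grip_width: 0.0002
```

Run:
```python
from h import *
o=env.observe();print(o['position'],o['ft_force'],W2H(o['position']))
im,d=snap('wrist','w3.png');snap('scene','s3.png')
for t in ['tab_pad','slider','board']:
    for x in imaging.pinpoint('scene',t)[:2]:
        print(t,x)
a=cv2.imread('pics/s3.png')[120:260,220:420]; cv2.imwrite('pics/s3c.png',cv2.resize(a,None,fx=4,fy=4,interpolation=cv2.INTER_CUBIC))
```

```text
[ 0.45114933 -0.06745917  0.07185844] [0.58518263 0.60124629 9.19766351] [-0.11583681 -0.07973098]
tab_pad {'pixel': [287.4, 173.7], 'score': 0.34}
tab_pad {'pixel': [168.3, 252.8], 'score': 0.2}
slider {'pixel': [288.2, 207.8], 'score': 0.62}
board {'pixel': [324.1, 312.5], 'score': 0.68}
board {'pixel': [323.2, 209.9], 'score': 0.59}
```

View pics/s3c.png

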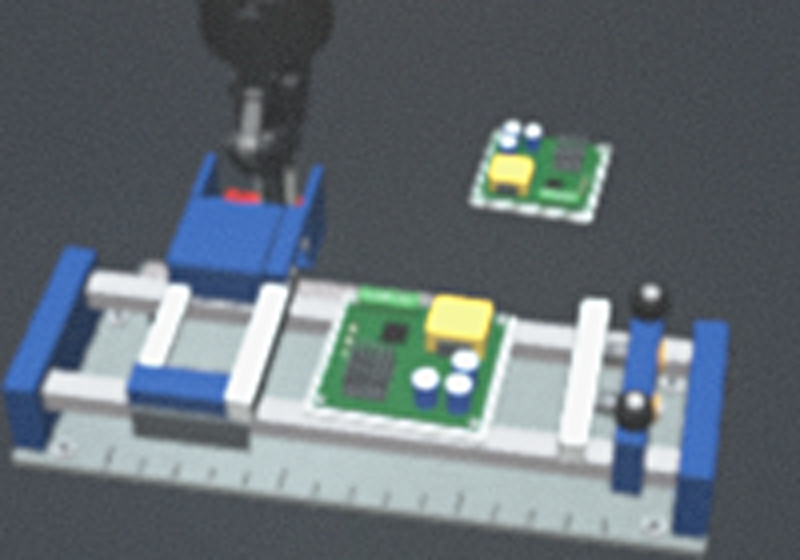

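View pics/w3.png

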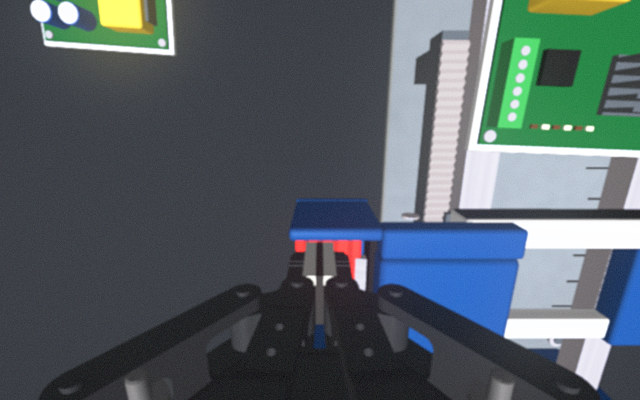

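Emit:
step_arm(
  steps=[0, 0.015, 0, 0, 0, 0, 0, 0, 0.03, 0, 0, 0, 0, 0, 0, 0.045, 0, 0, 0, 0, 0, 0, 0.06, 0, 0, 0, 0, 0, 0, 0.075, 0, 0, 0, 0, 0, 0, 0.09, 0, 0, 0, 0, 0, 0, 0.105, 0, 0, 0, 0, 0, 0, 0.12, 0, 0, 0, 0, 0, 0, 0.13, 0, 0, 0, 0, 0, 0, 0.13, 0, 0, 0, 0, 0],
)

```text
time_s: 6.95
position: [0.4604, -0.0296, 0.0719]
tool_rot: [[0.235, 0.972, 0.004], [0.972, -0.235, -0.001], [-0.0, 0.004, -1.0]]
ft_force: [1.7, 0.6, 10.3]
grip_width: -0.0003
```

Run:
```python
from h import *
o=env.observe();print(o['position'],o['ft_force'],W2H(o['position']))
im,d=snap('wrist','w4.png');snap('scene','s4.png');im,dt=snap('top','t4.png')
a=cv2.imread('pics/s4.png')[120:260,220:420]; cv2.imwrite('pics/s4c.png',cv2.resize(a,None,fx=4,fy=4,interpolation=cv2.INTER_CUBIC))
```

```text
[ 0.46040028 -0.02956351  0.07189317] [ 1.71167264  0.62872812 10.26841622] [-0.11584463 -0.04072251]
```

View pics/s4c.png

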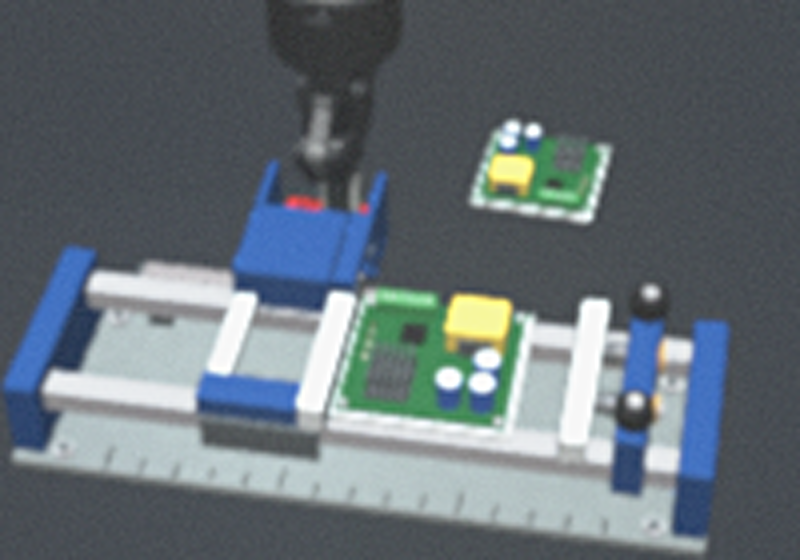

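View pics/w4.png

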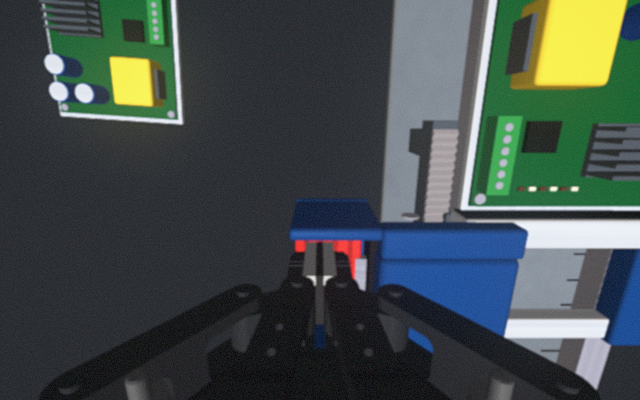

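Emit:
step_arm(
  steps=[0, 0.01, 0, 0, 0, 0, 0, 0, 0.02, 0, 0, 0, 0, 0, 0, 0.03, 0, 0, 0, 0, 0, 0, 0.04, 0, 0, 0, 0, 0, 0, 0.04, 0, 0, 0, 0, 0],
)

```text
time_s: 7.6
position: [0.4632, -0.0179, 0.0719]
tool_rot: [[0.235, 0.972, 0.004], [0.972, -0.235, -0.001], [-0.0, 0.004, -1.0]]
ft_force: [1.3, -0.4, 10.0]
grip_width: -0.0001
```

Emit:
step_arm(
  steps=[0, 0.007, 0, 0, 0, 0, 0, 0, 0.014, 0, 0, 0, 0, 0, 0, 0.014, 0, 0, 0, 0, 0],
)

```text
time_s: 7.9
position: [0.4642, -0.014, 0.0719]
tool_rot: [[0.235, 0.972, 0.004], [0.972, -0.235, -0.001], [-0.0, 0.004, -1.0]]
ft_force: [0.8, -0.3, 9.4]
grip_width: 0.0002
```

Emit:
step_arm(
  steps=[0, 0.007, 0, 0, 0, 0, 0, 0, 0.01, 0, 0, 0, 0, 0, 0, 0.01, 0, 0, 0, 0, 0],
)

```text
time_s: 8.2
position: [0.4649, -0.0112, 0.0719]
tool_rot: [[0.235, 0.972, 0.004], [0.972, -0.235, -0.001], [-0.001, 0.004, -1.0]]
ft_force: [-0.2, -2.2, 10.3]
grip_width: -0.0003
```

Run:
```python
from h import *
o=env.observe();print(o['position'],o['ft_force'],W2H(o['position']), W2H(o['ft_force'][:2]+C))
im,d=snap('wrist','w5.png');snap('scene','s5.png')
a=cv2.imread('pics/s5.png')[120:260,220:420]; cv2.imwrite('pics/s5c.png',cv2.resize(a,None,fx=4,fy=4,interpolation=cv2.INTER_CUBIC))
```

```text
[ 0.46487266 -0.01121358  0.07189414] [-0.16940039 -2.17209247 10.27778396] [-0.11585534 -0.02183543] [ 0.35097946 -2.15023152]
```

View pics/s5c.png

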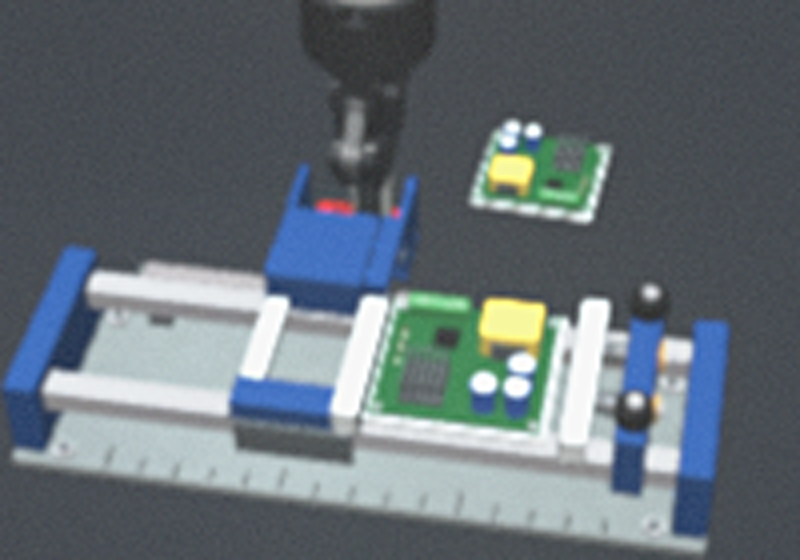

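View pics/w5.png

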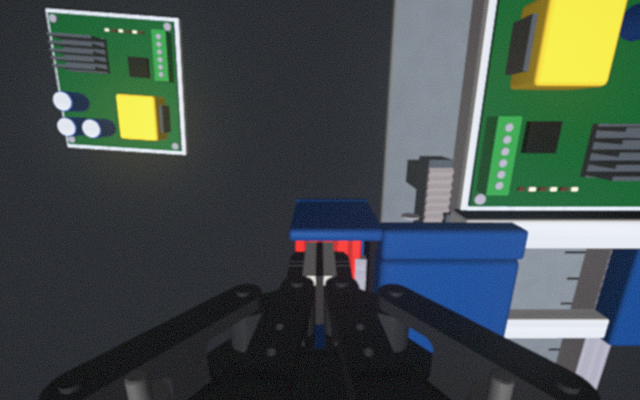

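Jaw is pushing the board (its far edge about (555,380) in the crop) close to the sprung bar (565,400). From here I feel forward in small steps.

Emit:
step_arm(
  steps=[0, 0.007, 0, 0, 0, 0, 0, 0, 0.007, 0, 0, 0, 0, 0],
)

```text
time_s: 8.5
position: [0.4654, -0.0091, 0.0719]
tool_rot: [[0.235, 0.972, 0.004], [0.972, -0.235, -0.001], [-0.0, 0.004, -1.0]]
ft_force: [0.2, -2.2, 9.4]
grip_width: 0.0003
```

Emit:
step_arm(
  steps=[0, 0.007, 0, 0, 0, 0, 0, 0, 0.007, 0, 0, 0, 0, 0],
)

```text
time_s: 8.7
position: [0.4659, -0.0071, 0.0719]
tool_rot: [[0.235, 0.972, 0.004], [0.972, -0.235, -0.001], [-0.0, 0.004, -1.0]]
ft_force: [1.1, -1.3, 8.9]
grip_width: -0.0
```

Emit:
step_arm(
  steps=[0, 0.005, 0, 0, 0, 0, 0, 0, 0.005, 0, 0, 0, 0, 0],
)

```text
time_s: 8.9
position: [0.4663, -0.0056, 0.0719]
tool_rot: [[0.235, 0.972, 0.004], [0.972, -0.235, -0.001], [-0.0, 0.004, -1.0]]
ft_force: [-0.7, -2.2, 9.3]
grip_width: -0.0001
```

Emit:
step_arm(
  steps=[0, 0.005, 0, 0, 0, 0, 0, 0, 0.005, 0, 0, 0, 0, 0],
)

```text
time_s: 9.1
position: [0.4666, -0.0042, 0.0719]
tool_rot: [[0.235, 0.972, 0.004], [0.972, -0.235, -0.001], [-0.0, 0.004, -1.0]]
ft_force: [0.3, -1.9, 10.2]
grip_width: -0.0001
```

Emit:
step_arm(
  steps=[0, 0.005, 0, 0, 0, 0, 0, 0, 0.005, 0, 0, 0, 0, 0],
)

```text
time_s: 9.3
position: [0.4669, -0.0028, 0.0719]
tool_rot: [[0.235, 0.972, 0.004], [0.972, -0.235, -0.001], [-0.001, 0.004, -1.0]]
ft_force: [1.0, -1.8, 9.7]
grip_width: 0.0001
```

Emit:
step_arm(
  steps=[0, 0.005, 0, 0, 0, 0, 0, 0, 0.005, 0, 0, 0, 0, 0],
)

```text
time_s: 9.5
position: [0.4672, -0.0016, 0.0719]
tool_rot: [[0.235, 0.972, 0.003], [0.972, -0.235, -0.002], [-0.001, 0.004, -1.0]]
ft_force: [0.1, -4.1, 9.3]
grip_width: 0.0001
```

Emit:
step_arm(
  steps=[0, 0.005, 0, 0, 0, 0, 0, 0, 0.005, 0, 0, 0, 0, 0],
)

```text
time_s: 9.7
position: [0.4673, -0.0002, 0.0718]
tool_rot: [[0.235, 0.972, 0.003], [0.972, -0.235, -0.002], [-0.001, 0.003, -1.0]]
ft_force: [-0.8, -5.6, 9.4]
grip_width: -0.0005
```

Emit:
step_arm(
  steps=[0, 0.005, 0, 0, 0, 0, 0, 0, 0.005, 0, 0, 0, 0, 0],
)

```text
time_s: 9.9
position: [0.4674, 0.0014, 0.0717]
tool_rot: [[0.235, 0.972, 0.002], [0.972, -0.235, -0.002], [-0.001, 0.002, -1.0]]
ft_force: [-0.4, -5.1, 9.6]
grip_width: -0.0002
```

Run:
```python
from h import *
o=env.observe();print(o['position'],o['ft_force'],W2H(o['position']), W2H(o['ft_force'][:2]+C))
im,d=snap('wrist','w6.png');snap('scene','s6.png')
a=cv2.imread('pics/s6.png')[120:260,220:420]; cv2.imwrite('pics/s6c.png',cv2.resize(a,None,fx=4,fy=4,interpolation=cv2.INTER_CUBIC))
```

```text
[0.46744541 0.00135837 0.07169902] [-0.3714723  -5.08556349  9.56336538] [-0.11634002 -0.00901209] [ 0.84618482 -5.02841117]
```

View pics/s6c.png

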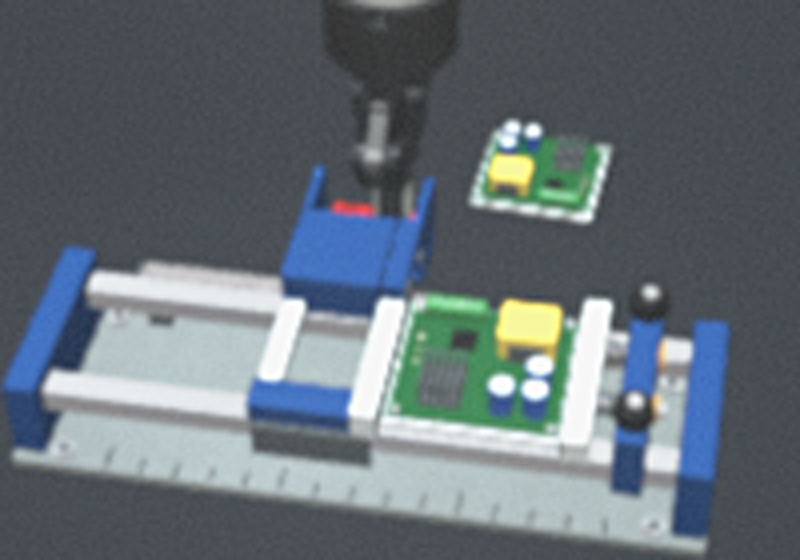

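View pics/w6.png

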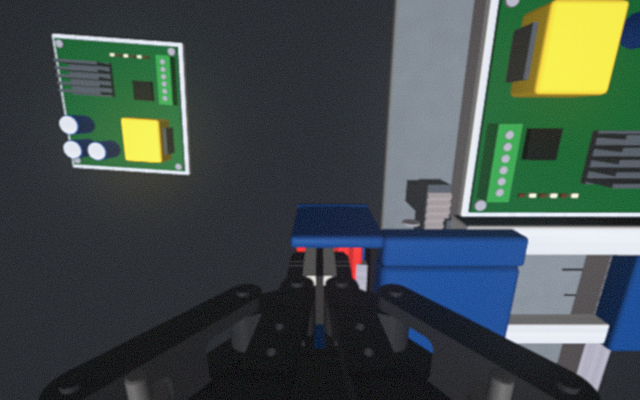

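Emit:
step_arm(
  steps=[0, 0.005, 0, 0, 0, 0, 0, 0, 0.005, 0, 0, 0, 0, 0],
)

```text
time_s: 10.2
position: [0.4677, 0.0029, 0.0717]
tool_rot: [[0.235, 0.972, 0.002], [0.972, -0.235, -0.002], [-0.001, 0.002, -1.0]]
ft_force: [-1.7, -5.2, 9.2]
grip_width: -0.0002
```

Emit:
step_arm(
  steps=[0, 0.004, 0, 0, 0, 0, 0, 0, 0.004, 0, 0, 0, 0, 0],
)

```text
time_s: 10.4
position: [0.4678, 0.004, 0.0716]
tool_rot: [[0.235, 0.972, 0.001], [0.972, -0.235, -0.002], [-0.001, 0.002, -1.0]]
ft_force: [-2.1, -5.2, 8.8]
grip_width: -0.0002
```

Emit:
step_arm(
  steps=[0, 0.004, 0, 0, 0, 0, 0, 0, 0.004, 0, 0, 0, 0, 0],
)

```text
time_s: 10.6
position: [0.468, 0.0052, 0.0716]
tool_rot: [[0.235, 0.972, 0.001], [0.972, -0.235, -0.002], [-0.001, 0.002, -1.0]]
ft_force: [-2.4, -4.5, 8.9]
grip_width: -0.0
```

Emit:
step_arm(
  steps=[0, 0.004, 0, 0, 0, 0, 0, 0, 0.004, 0, 0, 0, 0, 0],
)

```text
time_s: 10.8
position: [0.4683, 0.0064, 0.0716]
tool_rot: [[0.235, 0.972, 0.001], [0.972, -0.235, -0.002], [-0.001, 0.001, -1.0]]
ft_force: [-3.1, -5.4, 8.7]
grip_width: -0.0
```

Emit:
step_arm(
  steps=[0, 0.004, 0, 0, 0, 0, 0, 0, 0.004, 0, 0, 0, 0, 0],
)

```text
time_s: 11.0
position: [0.4685, 0.0075, 0.0716]
tool_rot: [[0.235, 0.972, 0.001], [0.972, -0.235, -0.002], [-0.001, 0.001, -1.0]]
ft_force: [-2.3, -6.2, 8.5]
grip_width: -0.0002
```

Emit:
step_arm(
  steps=[0, 0.004, 0, 0, 0, 0, 0, 0, 0.004, 0, 0, 0, 0, 0],
)

```text
time_s: 11.2
position: [0.4688, 0.0085, 0.0716]
tool_rot: [[0.235, 0.972, 0.001], [0.972, -0.235, -0.002], [-0.002, 0.001, -1.0]]
ft_force: [-3.1, -5.3, 9.0]
grip_width: -0.0
```

Run:
```python
from h import *
o=env.observe();print(o['position'],o['ft_force'],W2H(o['position']), W2H(o['ft_force'][:2]+C))
im,d=snap('wrist','w7.png')
```

```text
[0.46879764 0.00852581 0.07157536] [-3.1184892  -5.29688566  9.02072753] [-0.1167276 -0.0017285] [-1.77217936 -5.88569052]
```

View pics/w7.png

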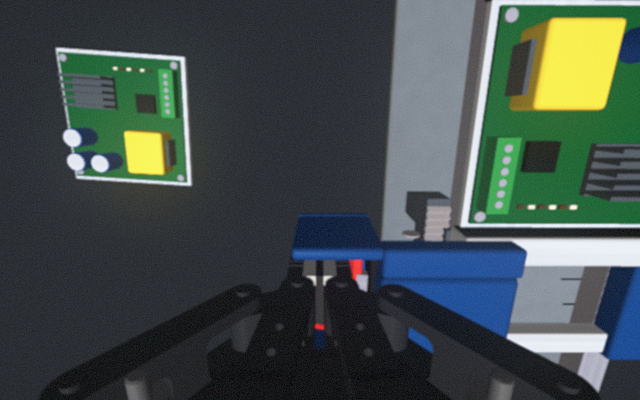

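Cheek has come down to the fingertips at (320,260), so the finger is about to bear on it.

Emit:
step_arm(
  steps=[0, 0.004, 0, 0, 0, 0, 0, 0, 0.004, 0, 0, 0, 0, 0],
)

```text
time_s: 11.45
position: [0.469, 0.0095, 0.0716]
tool_rot: [[0.235, 0.972, 0.001], [0.972, -0.235, -0.002], [-0.002, 0.001, -1.0]]
ft_force: [-3.4, -8.1, 9.6]
grip_width: 0.0004
```

Emit:
step_arm(
  steps=[0, 0.004, 0, 0, 0, 0, 0, 0, 0.004, 0, 0, 0, 0, 0],
)

```text
time_s: 11.65
position: [0.4693, 0.0105, 0.0716]
tool_rot: [[0.234, 0.972, 0.001], [0.972, -0.234, -0.003], [-0.002, 0.001, -1.0]]
ft_force: [-3.9, -8.3, 9.3]
grip_width: 0.0002
```

Emit:
step_arm(
  steps=[0, 0.004, 0, 0, 0, 0, 0, 0, 0.004, 0, 0, 0, 0, 0],
)

```text
time_s: 11.85
position: [0.4695, 0.0115, 0.0716]
tool_rot: [[0.234, 0.972, 0.001], [0.972, -0.234, -0.003], [-0.003, 0.001, -1.0]]
ft_force: [-3.2, -9.7, 9.4]
grip_width: 0.0002
```

Emit:
step_arm(
  steps=[0, 0.004, 0, 0, 0, 0, 0, 0, 0.004, 0, 0, 0, 0, 0],
)

```text
time_s: 12.05
position: [0.4698, 0.0125, 0.0716]
tool_rot: [[0.234, 0.972, 0.0], [0.972, -0.234, -0.003], [-0.003, 0.001, -1.0]]
ft_force: [-4.6, -12.5, 9.6]
grip_width: -0.0001
```

Emit:
step_arm(
  steps=[0, 0.003, 0, 0, 0, 0, 0, 0, 0.003, 0, 0, 0, 0, 0],
)

```text
time_s: 12.25
position: [0.4699, 0.0131, 0.0716]
tool_rot: [[0.234, 0.972, 0.0], [0.972, -0.234, -0.004], [-0.004, 0.001, -1.0]]
ft_force: [-5.7, -13.3, 9.1]
grip_width: 0.0002
```

Emit:
step_arm(
  steps=[0, 0, 0, 0, 0, 0, 0],
)

```text
time_s: 12.35
position: [0.4699, 0.0132, 0.0716]
tool_rot: [[0.234, 0.972, 0.0], [0.972, -0.234, -0.004], [-0.003, 0.001, -1.0]]
ft_force: [-5.3, -12.9, 9.0]
grip_width: 0.0003
```

Emit:
step_arm(
  steps=[0, 0, 0, 0, 0, 0, 0],
)

```text
time_s: 12.45
position: [0.4699, 0.0132, 0.0716]
tool_rot: [[0.234, 0.972, 0.0], [0.972, -0.234, -0.004], [-0.003, 0.001, -1.0]]
ft_force: [-5.1, -12.6, 9.5]
grip_width: 0.0004
```

Emit:
step_arm(
  steps=[0, 0, 0, 0, 0, 0, 0],
)

```text
time_s: 12.55
position: [0.4699, 0.0132, 0.0716]
tool_rot: [[0.234, 0.972, 0.0], [0.972, -0.234, -0.004], [-0.003, 0.001, -1.0]]
ft_force: [-4.9, -13.6, 8.3]
grip_width: -0.0001
```

Run:
```python
from h import *
snap('scene','s8.png')
for i in range(4):
    imaging.get_image('wrist'); o=env.observe(); print(o['position'].round(4),W2H(o['ft_force'][:2]+C).round(2),o['ft_force'][2])
a=cv2.imread('pics/s8.png')[120:260,220:420]; cv2.imwrite('pics/s8c.png',cv2.resize(a,None,fx=4,fy=4,interpolation=cv2.INTER_CUBIC))
```

```text
[0.4699 0.0132 0.0716] [ -1.31 -14.45] 9.92229662784262
[0.4699 0.0132 0.0716] [ -1.65 -14.35] 9.492754200044411
[0.4699 0.0132 0.0716] [ -1.85 -14.17] 8.62285076218728
[0.4699 0.0132 0.0716] [ -1.27 -14.36] 9.219502639930543
```

View pics/s8c.png

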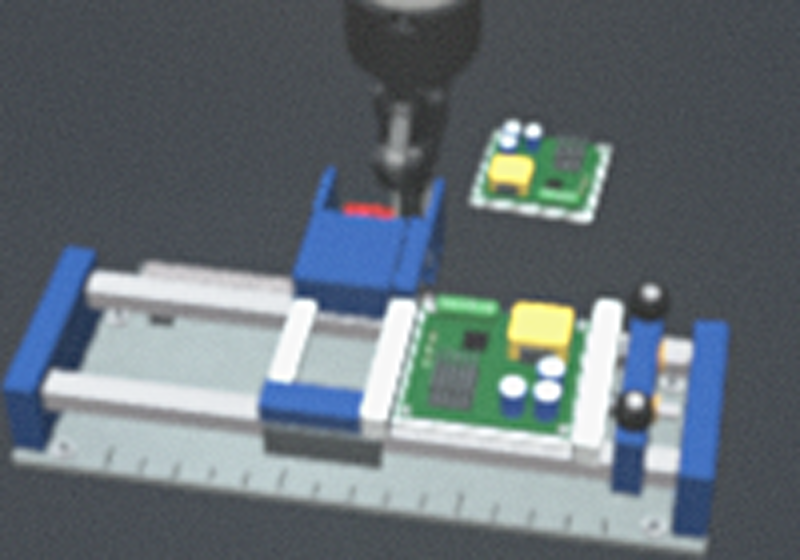

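Steady push of about 14 N, so roughly 13 N on the board and 6–7 mm of give. I let the tab up while still holding against the cheek.

Emit:
step_arm(
  steps=[0, 0, 0, -0.006, 0, 0, 0, 0, 0, 0, -0.012, 0, 0, 0, 0, 0, 0, -0.018, 0, 0, 0, 0, 0, 0, -0.024, 0, 0, 0, 0, 0, 0, -0.03, 0, 0, 0, 0, 0, 0, -0.036, 0, 0, 0, 0, 0, 0, -0.036, 0, 0, 0],
)

```text
time_s: 13.5
position: [0.4688, 0.0134, 0.0811]
tool_rot: [[0.234, 0.972, -0.003], [0.972, -0.234, -0.003], [-0.004, -0.003, -1.0]]
ft_force: [-4.4, -12.4, -3.0]
grip_width: -0.0004
```

Run:
```python
from h import *
for i in range(3):
    im,d=snap('wrist','w9.png'); o=env.observe(); print(o['position'].round(4),W2H(o['ft_force'][:2]+C).round(2),o['ft_force'][2])
```

```text
[0.4688 0.0134 0.0811] [ -0.85 -13.69] -2.843799309916139
[0.4688 0.0134 0.0811] [ -1.84 -14.09] -3.325904480872772
[0.4688 0.0134 0.0811] [ -1.72 -13.62] -4.205812326868634
```

View pics/w9.png

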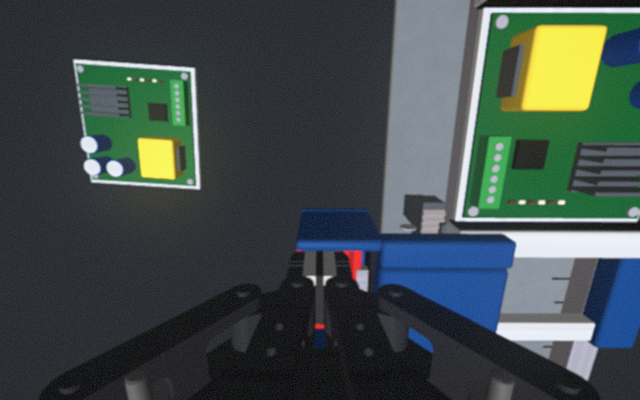

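Emit:
step_arm(
  steps=[0, -0.003, 0, 0, 0, 0, 0, 0, -0.006, 0, 0, 0, 0, 0, 0, -0.006, 0, 0, 0, 0, 0],
)

```text
time_s: 13.95
position: [0.469, 0.0129, 0.0815]
tool_rot: [[0.235, 0.972, -0.001], [0.972, -0.235, -0.0], [-0.001, -0.001, -1.0]]
ft_force: [-2.2, -4.9, -3.2]
grip_width: 0.0001
```

Emit:
step_arm(
  steps=[0, -0.003, 0, 0, 0, 0, 0, 0, -0.006, 0, 0, 0, 0, 0, 0, -0.006, 0, 0, 0, 0, 0],
)

```text
time_s: 14.25
position: [0.4692, 0.0115, 0.082]
tool_rot: [[0.235, 0.972, 0.001], [0.972, -0.235, 0.0], [0.0, 0.001, -1.0]]
ft_force: [-0.3, 0.6, -0.4]
grip_width: 0.0001
```

Emit:
step_arm(
  steps=[0, -0.003, 0, 0, 0, 0, 0, 0, -0.006, 0, 0, 0, 0, 0, 0, -0.006, 0, 0, 0, 0, 0],
)

```text
time_s: 14.55
position: [0.4686, 0.0096, 0.0819]
tool_rot: [[0.235, 0.972, 0.0], [0.972, -0.235, 0.0], [0.0, 0.0, -1.0]]
ft_force: [-0.0, -0.5, -0.2]
grip_width: -0.0001
```

Jaw locked within under 1 mm. Retreat and raise.

Emit:
step_arm(
  steps=[0, -0.02, 0, 0, 0, 0, 0, 0, -0.03, 0, -0.03, 0, 0, 0, 0, -0.03, 0, -0.1, 0, 0, 0, 0, -0.03, 0, -0.2, 0, 0, 0, 0, -0.03, 0, -0.33, 0, 0, 0, 0, -0.03, 0, -0.46, 0, 0, 0, 0, -0.03, 0, -0.5, 0, 0, 0, 0, -0.03, 0, -0.5, 0, 0, 0, 0, -0.03, 0, -0.5, 0, 0, 0],
)

```text
time_s: 15.45
position: [0.466, 0.0008, 0.2315]
tool_rot: [[0.235, 0.972, -0.001], [0.972, -0.235, 0.0], [-0.0, -0.001, -1.0]]
ft_force: [0.2, -0.0, -0.7]
grip_width: -0.0001
```

Run:
```python
from h import *
o=env.observe();print(o['position'],o['ft_force'])
im,d=snap('wrist','w10.png');snap('scene','s10.png')
for t in ['tab_pad','slider','board','far_end']:
    for x in imaging.pinpoint('wrist',t)[:2]:
        p=x['pixel'];w=ray('wrist',p,depth=d[int(p[1]),int(p[0])]);print(t,round(x['score'],2),np.round(p),w.round(4),W2H(w).round(4))
m=(im[...,2].astype(int)-im[...,0]>90); m[240:]=0;m[:,:280]=0;m[:,360:]=0
v,u=np.nonzero(m);print('red',u.min(),u.max(),v.min(),v.max())
for p in [(u.min()+4,v.mean()),(u.mean(),v.mean()),(u.max()-4,v.mean())]:
    w=ray('wrist',p,depth=d[int(p[1]),int(p[0])]);print(w.round(4),W2H(w).round(4))
a=cv2.imread('pics/s10.png')[120:260,220:420]; cv2.imwrite('pics/s10c.png',cv2.resize(a,None,fx=4,fy=4,interpolation=cv2.INTER_CUBIC))
```

```text
[0.46601901 0.00084174 0.2314519 ] [ 0.23932079 -0.03579162 -0.7145546 ]
tab_pad 0.91 [324. 194.] [ 0.4701 -0.0044  0.0634] [-0.1124 -0.014 ]
slider 0.9 [441. 159.] [0.5893 0.0023 0.0601] [0.0018 0.0209]
board 0.7 [629. 112.] [ 0.8149 -0.006   0.0092] [0.2229 0.0663]
board 0.69 [213. 113.] [0.3681 0.1009 0.0052] [-0.2365  0.0641]
red 307 341 171 220
[ 0.457  -0.0027  0.0633] [-0.1255 -0.0155]
[ 0.4686 -0.0056  0.0631] [-0.1136 -0.0155]
[ 0.4824 -0.0088  0.0633] [-0.0994 -0.0154]
```

View pics/w10.png

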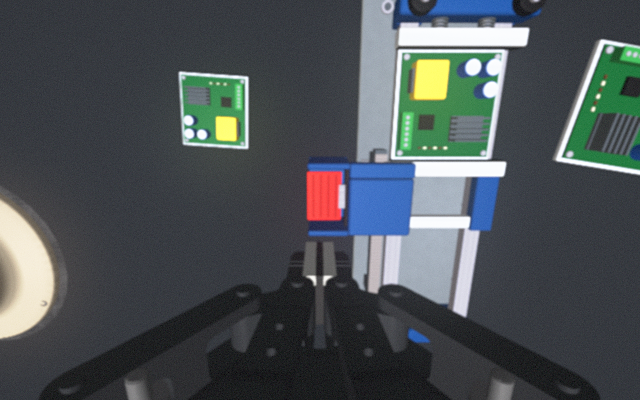

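View pics/s10c.png

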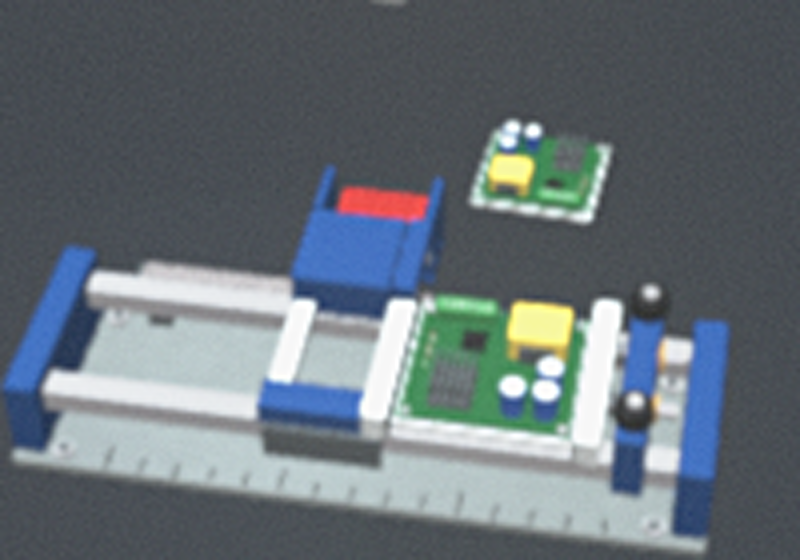

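Tab is up (pad z 63 mm, as at the start) and the board sits square between the jaws. I now measure the sprung bar's shift in sub-pixels.

Run:
```python
from h import *
c=imaging.get_calibration('scene')
g=lambda f:cv2.cvtColor(cv2.imread('pics/'+f),cv2.COLOR_BGR2GRAY).astype(np.float32)
K=np.array(c['camera_matrix']);T=np.linalg.inv(np.array(c['world_from_camera']))
def pj(x,y,z): p=T[:3]@np.array([*H2W(x,y),z,1]);p=K@p;return p[:2]/p[2]
print('px/mm x', (pj(0,.115,.06)-pj(0,.105,.06))/10, pj(0,.11,.068),pj(-.05,.115,.068),pj(.05,.115,.068))
a=[g('s3.png'),g('s4.png'),g('s5.png')]; b=g('s10.png'); s8=g('s8.png')
# trailing (+y, right) edge of the bright bar, per row subpixel
def edge(im,r):
    row=cv2.resize(im[r:r+1,350:390],None,fx=10,fy=1,interpolation=cv2.INTER_CUBIC)[0]
    gr=np.diff(cv2.GaussianBlur(row[None],(21,1),5)[0]); return gr.argmin()/10+350
for r in range(198,230,4): print(r,[edge(i,r) for i in a],edge(s8,r),edge(b,r))
o=env.observe()
```

```text
px/mm x [0.45387228 0.05463402] [361.47630629 209.91143676] [366.44387116 194.78450472] [360.89690554 226.59572243]
198 [np.float64(372.4), np.float64(372.3), np.float64(372.3)] 375.7 375.5
202 [np.float64(371.7), np.float64(371.6), np.float64(355.3)] 375.2 374.9
206 [np.float64(371.0), np.float64(371.0), np.float64(371.0)] 361.9 361.9
210 [np.float64(370.3), np.float64(370.2), np.float64(370.2)] 373.9 373.6
214 [np.float64(375.7), np.float64(369.4), np.float64(351.5)] 351.1 351.1
218 [np.float64(369.0), np.float64(369.0), np.float64(351.7)] 360.0 359.8
222 [np.float64(368.2), np.float64(368.2), np.float64(368.2)] 372.0 371.9
226 [np.float64(374.1), np.float64(373.9), np.float64(374.0)] 374.0 374.1
```

Run:
```python
from h import *
print(close_job())
```

```text
the job is handed in; nothing more can be done
None
```

The board is clamped and I have handed the job in at about 16 s of the 45 s allowed. `close_job` gives no verdict, so the result below rests on my own checks.

**What I did:** I pressed the red tab down with the shut fingertips and slid the jaw about 105 mm until the board met the sprung jaw. I felt the spring rise to a steady 14 N push. I let the tab up while still bearing on the front cheek, then backed off and raised the arm.

**Last checks:**
- **Lock:** the push force fell to zero within about 1–2 mm of backing off. The sprung jaw moved back by roughly 0.5 mm at most, so the jaw locked almost where I left it.
- **Tab:** the pad is at about 63 mm, the same as at the start, so it is up.
- **Clamping force:** the sprung jaw has given about 7.3 mm by image edges. That is about 13 N, and the wrist force agrees (14 N less about 1 N of drag). It is nearer the upper end than the halfway point asked for, but inside the 4 to 15.5 N and 1.3 to 9 mm limits.
- **Board:** it looks flat, square and centred on the rails by eye. I did not measure its angle or offset, because the network did not find it in the last picture.
- **Arm and bystanders:** the arm is clear, about 0.15 m above the tab, reading no force beyond noise. I never reached near the reel, bottle or tin, but I did not re-measure them at the end.

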